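# Hook the tube adapter out of a tilted centrifuge bucket

### The arm

A 7-joint arm with a two-finger parallel gripper is mounted at the origin on a cart in front of the work surface, level with it; the furniture and walls round the work are solid. World frame = base frame: x ahead of the robot, y to its left, z up, the work surface at z = 0. Lengths are in m, angles in rad, forces in N, time in s.
With the tool pointing down it reaches from about 0.425 to 0.925 m from the base axis. Payload 6.8 kg.
Tool frame: the origin (TCP) lies where the fingers leave the gripper's body, on its centre line; the fingertips stand 73 mm ahead of it and the grasp point (between the pads) lies 54 mm ahead of it; z points along the fingers, y is the line along which they close (so a half turn about z gives the same grasp; the last joint's range is limited). The gripper opens to 85 mm and grips with 20 to 120 N. Pads are 22 mm wide; open, the fingers measure 114 mm over their backs; the gripper's body (76 mm by 85 mm) begins 54 mm behind the grasp point. The pads swing forward as they close: fully open they stand 13 mm farther back than shut.
Start: joints at [-0.108, 0.477, 0.022, 1.555, -0.011, 1.109, -0.083], TCP at [0.675, 0, 0.304] pointing down, gripper open.
Joint ranges: [-2.96, 2.96], [-0.34, 2.1], [-1.41, 1.46], [0.24, 2.44], [-1.37, 4.51], [0.17, 1.92], [-2.96, 2.96]. Speed limits (rad/s): [2.39, 2.39, 3.14, 3.14, 3.14, 3.14, 3.14].

### API

Orientations are given as a rotation vector (axis times angle).
In Python, from bench import r gives the robot as it stands.
- The arm moves only by the shell command python3 drive.py 'ROWS' [OPENING] [FORCE]. ROWS is a JSON list of rows, 1 to 5 of them, each written [[dx, dy, dz], [rx, ry, rz]]: dx, dy, dz in cm, then a rotation vector rx, ry, rz in rad; each row is the pose to reach, as a shift and turn from the pose commanded when the command began, along the tool's axes at that moment; what a row does not reach only later rows make up. A row lasts 1/10 s, in which the tool goes at most 0.05 m and 0.15 rad, less where a joint would pass 70% of its speed; a pose out of reach is approached as far as the arm can. OPENING is the finger opening in m, set as the command begins (- or left out keeps the last). The fingers move at their own pace and stop on an object; FORCE is the grip in N (left out, the last holds). Time passes only in rows, so rows that do not move let the fingers close. It prints the time, the measured TCP pose, the force, the opening and the grip force at its end. Input that does not fit is refused with a message, and nothing moves.
- r.get_obs(): the state, without advancing time (a new reading comes with each control period).
- r.grab_frame(name): name is "scene" or "side" or "wrist"; returns (picture, depth): 420x560x3 uint8, blue, green, red; 420x560 float32, m along the optical axis (not along the pixel's ray), 0 where there is no reading.
- r.camera_info(name): a dict with "camera_matrix" (3x3 intrinsics, pixels), "k1" (the pictures are not rectified: a ray, as slopes to the right and down, at radius r is drawn at 1 + k1 r^2 times it, then the intrinsics apply), "R" (3x3) and "t" (3): a world point X has camera coordinates R X + t. Camera axes: x right, y down, z forward; pixel columns grow to the right and rows downward; lengths in m; the calibration is good to about 2 mm. A picture is of the moment at which its call begins: read the wrist's pose just before it. camera_info takes no time and is no camera call; for the wrist camera it gives the pose at the moment of the call.
- r.hand_in(): hands the job in; it is judged then, once.
The state is a dict: "clock": time; "joints": joint angles; "qvel": joint speeds; "tau": joint torques, N m; "tcp_pos": TCP position; "orientation": TCP orientation; "contact_force": force on the tool from outside, world axes, zero at the start; "moment": the same for the moment, N m; "grip_width": finger opening in m; "gripper_force": force on a finger pad.
Only numpy, scipy, OpenCV 4.12 (cv2) and the standard library are available. Lean on these libraries where they do the work, as an engineer would, in place of code of your own. Each camera call takes 0.05 s, during which the arm holds its last target. There are 200 camera calls.

### The job

Take the hook tool from its stand and use it to catch the wire bail of the tube adapter that sits deep in the tilted centrifuge bucket, then draw the adapter out without dropping it. Stand the adapter upright on the floor of the middle-sized tray compartment, the one that matches its size, and hang the hook back in its stand just as it hung. Move the adapter with the hook only, never with the fingers, and leave the two bottles and the glass jar beside the work where they are.

Things in the scene. Friction and masses are not known exactly. Their poses are not given: they have to be found in the camera images.
- bucket: Fixed aluminium centrifuge bucket in a grey cradle with base plate 130 x 104 mm. Origin under the plate's centre, z up. Round cup, outside 60 mm (65 at the rim), bore 52 mm, 125 mm deep, axis tilted 30 degrees from vertical: floor to mouth runs along (-0.5, 0, 0.866) in this frame, so the mouth faces this frame's -x, roughly to the robot.
- bucket_floor (a point): Centre of the bore's flat floor.
- bucket_mouth (a point): Centre of the bucket's mouth, 125 mm from the floor along the bore axis, 143 mm above the desk.
- adapter: Loose grey plastic cylinder, diameter 47, 48 mm high, with a 17 mm blind hole in its top, 0.18 to 0.29 kg, resting on the bucket's floor, axis along the bore. Origin at the centre of its underside, z along its axis to the top, y level across the bucket at the start. A wire bail (arched handle) is hinged on its top, see bail_hinge.
- bail_hinge (a point): On the adapter's axis, 51 mm above its origin; axes as the adapter's. The bail, 3.6 mm round steel wire, hinges here about x with feet at x = +-19 mm; its arch top is 26 mm from the hinge, at x = 0, 7 mm wide; 20 mm up the window is 24 mm wide. It swings easily to +y or -y, 35 degrees each way to firm stops, and stays where pushed (under 0.3 N).
- adapter_top (a point): Centre of the adapter's top face, 48 mm above its origin. How far the bail leans, and to +y or -y, differs each time and is not reported: feel or look. A hook foot lowered on the side it leans to presses it to its stop and is blocked firmly about 21 to 26 mm above the hinge; on the other side the foot goes down freely and then across under the arch.
- hook: Loose hook tool, 0.12 kg. Origin under its flange, z up along the handle. Black flange 36 x 36 x 5 mm, on it a square black handle 20 x 20 mm from z = 5 to 75 mm (grip here); below, a straight steel shaft, 4.5 mm round, on the axis. At the start it hangs in the stand, its frame parallel to the stand's.
- hook_foot (a point): Lower end of the hook's shaft, on its axis 130 mm below the hook's origin (centreline). From here the foot runs 12 mm along the hook's -x and ends in an upturned tip 8 mm high (centrelines; rod 4.5 mm round).
- stand: Fixed grey stand, base 90 x 84 mm, back column at +x, aluminium top plate 72 x 70 mm, upper face 170 mm above the desk. Origin under the base, z up. The plate has a slot 14 mm wide, open to -x and ending 8 mm on the +x side of the origin. The hook's shaft hangs in it, foot along the slot to -x, flange on the plate; it lifts straight up and goes straight down.
- stand_seat (a point): Point on the plate's upper face, above the stand's origin, where the hook's origin sits.
- tray: Fixed white plastic tray 70 x 200 mm, 34 mm high, floor 8 mm thick, walls 4 mm. Origin under its centre, z up. Three compartments in a row along y, each 62 mm in x: narrow at +y (34 mm, holding a narrow adapter that stays, 56 mm high over the desk), middle (62 mm, centre at y = +27 mm), wide at -y (88 mm). Tray and stand may change sides.
- tray_middle (a point): Centre of the middle compartment's floor, 8 mm above the desk.
- brown_bottle: Loose brown bottle with black cap, 44 mm round, 120 mm high, a bystander; origin under its centre.
- stain_bottle: Loose cream plastic bottle with white cap, 53 mm round, 130 mm high, a bystander; origin under its centre.
- glass_jar: Loose clear glass jar, 73 mm round, 68 mm high, a bystander; origin under its centre.

How it is judged:
By the outcome, as a careful person would: the job done as asked, in the order asked, and still so for the second after the job is handed in, with the robot touching nothing.
It also fails if it takes over 72 s, if anything falls off the work surface, if the arm or the gripper's body presses on something with over 40 N, if the wrist force passes 120 N, or if a joint passes its speed limit or range.

## Working session

There is one attempt and no reset: what is moved stays moved. The work goes in short steps, Python scripts to look and compute and a shell command to move; the robot and the scene stay as the last step left them, time stands still between calls to the robot, and variables do not carry over. Pictures are saved under pics/ and viewed, at most 10 in all, crops included, and the job is handed in when it is done.

```bash
ls; mkdir -p pics; python3 - <<'E'
from bench import r
import cv2,numpy as np
o=r.get_obs();print({k:np.round(v,3) for k,v in o.items()})
for n in("scene","side"):
    p,d=r.grab_frame(n);cv2.imwrite(f"pics/{n}0.png",p);np.savez(f"{n}0.npz",p=p,d=d)
    c=r.camera_info(n);print(n,c)
E
```

```text
bench.py
drive.py
pics
  3 bench.py
  5 drive.py
  8 total
{'clock': np.float64(0.0), 'joints': array([-0.108,  0.478,  0.022,  1.556, -0.011,  1.109, -0.083]), 'qvel': array([ 0.001, -0.002,  0.002, -0.   ,  0.001,  0.   , -0.001]), 'tau': array([-1.0000e-03, -5.9644e+01,  1.6080e+00, -2.8119e+01,  1.2000e-02,
        9.0000e-03,  0.0000e+00]), 'tcp_pos': array([ 0.675, -0.   ,  0.303]), 'orientation': array([-2.221e+00, -2.221e+00,  2.000e-03]), 'contact_force': array([-0.303,  0.002,  1.384]), 'moment': array([-0.019,  0.017, -0.041]), 'gripper_force': np.float64(0.0), 'grip_width': np.float64(0.086)}
scene {'camera_matrix': array([[385.81507353,   0.        , 279.26926406],
       [  0.        , 385.81507353, 218.51615091],
       [  0.        ,   0.        ,   1.        ]]), 'k1': -0.061921053247418915, 'R': array([[-0.55617483, -0.83097647, -0.01215126],
       [-0.56915201,  0.39150792, -0.72304048],
       [ 0.60558694, -0.39522101, -0.69069878]]), 't': array([0.40493274, 0.38841802, 0.64126528])}
side {'camera_matrix': array([[531.33500714,   0.        , 280.62371415],
       [  0.        , 531.33500714, 215.50993875],
       [  0.        ,   0.        ,   1.        ]]), 'k1': -0.2028822676533399, 'R': array([[ 0.99373062, -0.11161547,  0.0064378 ],
       [-0.04475846, -0.44993734, -0.89193782],
       [ 0.10245067,  0.88605777, -0.45211225]]), 't': array([-0.58045399,  0.17592913,  1.00679894])}
```
Tool orientation: rotation vector (-2.221,-2.221,0): rotation by pi about (-1,-1,0)/√2: x->y, y->x, z->-z. So tool x = world y, tool y = world x. 

View pics/scene0.png

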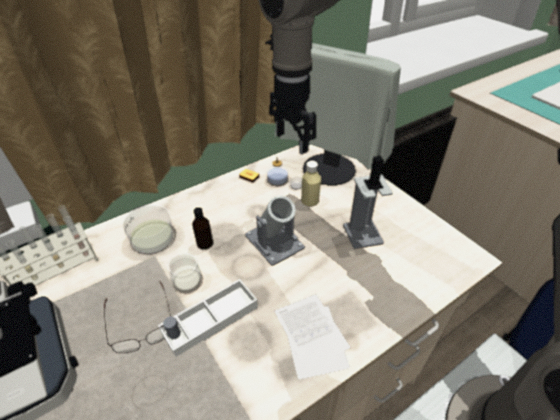

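View pics/side0.png

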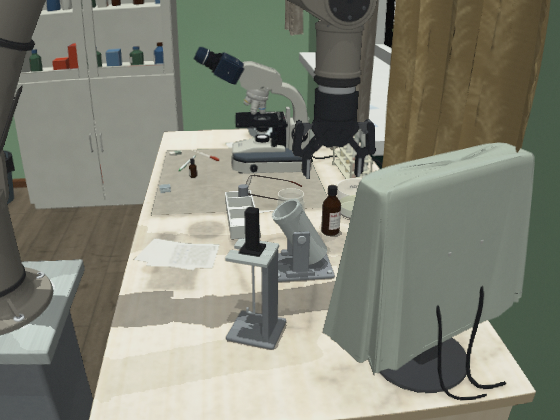

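```bash
cat > vis.py <<'E'
import numpy as np,cv2
from bench import r
def cloud(n,d,c=None):
    c=c or r.camera_info(n);K=c["camera_matrix"]
    v,u=np.mgrid[0:d.shape[0],0:d.shape[1]]
    px=np.stack([u,v],-1).reshape(-1,1,2).astype(float)
    s=cv2.undistortPoints(px,K,np.array([c["k1"],0,0,0.]),None,None,None,(3,50,1e-9)).reshape(*d.shape,2) if 0 else cv2.undistortPoints(px,K,np.array([c["k1"],0,0,0.])).reshape(*d.shape,2)
    X=np.dstack([s*d[...,None],d])
    W=(X-c["t"])@c["R"]
    W[d<=0]=np.nan
    return W
def proj(n,P,c=None):
    c=c or r.camera_info(n);q=np.atleast_2d(P)@c["R"].T+c["t"];s=q[:,:2]/q[:,2:]
    s=s*(1+c["k1"]*(s**2).sum(1,keepdims=True));return s*np.diag(c["camera_matrix"])[:2]+c["camera_matrix"][:2,2]
E
python3 - <<'E'
from vis import *
for n in("scene","side"):
    z=np.load(n+"0.npz");W=cloud(n,z['d']);p=z['p'];np.save(n+"W.npy",W)
    ok=(W[...,0]>.3)&(W[...,0]<1.1)&(abs(W[...,1])<.7)
    print(n,"desk z med",np.nanmedian(W[ok&(abs(W[...,2])<.012)][:,2]))
    def box(name,lo,hi,win):
        u0,u1,v0,v1=win;w=W[v0:v1,u0:u1].reshape(-1,3);q=w[(w[:,2]>lo)&(w[:,2]<hi)]
        if len(q)<5:print(name,len(q));return
        b=cv2.minAreaRect((q[:,:2]*1000).astype(np.float32));print(name,len(q),np.round(q.mean(0),3),"rect c",np.round(b[0],1),"sz",np.round(b[1],1),"ang",round(b[2],1))
    if n=="scene":
        T=(155,262,280,352);S=(345,400,165,215);F=(345,360,0,0)
        box("tray",.030,.038,T);box("plate",.165,.175,S);box("flange",.172,.18,S);box("handle",.19,.26,(355,400,140,200))
        box("rim",.10,.175,(255,300,190,225));box("base",.004,.02,(240,310,225,262));box("jar",.05,.075,(165,205,250,295));box("brown",.03,.13,(190,215,205,250));box("cream",.03,.14,(298,325,158,208))
    else:
        box("tray",.030,.038,(222,262,185,242));box("plate",.165,.175,(220,285,235,270));box("handle",.19,.26,(240,265,200,250));box("rim",.10,.175,(268,308,190,225));box("base",.004,.02,(270,335,245,282));box("standbase",.004,.03,(222,290,312,350));box("brown",.03,.13,(320,343,183,238))
E
```

```text
scene desk z med 0.00018673845124217623
tray 721 [0.524 0.334 0.033] rect c [517.4 321.5] sz [200.6 170.2] ang 55.9
plate 446 [ 0.515 -0.116  0.17 ] rect c [ 520.  -123.6] sz [69.  74.1] ang 66.9
flange 119 [ 0.516 -0.118  0.175] rect c [ 514.6 -123.8] sz [54.6 58.8] ang 56.0
handle 272 [ 0.517 -0.118  0.222] rect c [ 520.1 -121.8] sz [21.3 21.1] ang 72.1
rim 650 [0.61  0.082 0.127] rect c [613.6  83.4] sz [88.6 72.6] ang 35.8
base 1039 [0.612 0.085 0.01 ] rect c [631.9  79.5] sz [129.7 104.3] ang 0.5
jar 338 [0.641 0.32  0.06 ] rect c [640.3 319.8] sz [67.2 65.5] ang 30.2
brown 514 [0.716 0.235 0.076] rect c [721.2 233.6] sz [43.6 34.5] ang 67.6
cream 570 [ 0.697 -0.084  0.082] rect c [ 742.4 -153.6] sz [ 52.1 195.4] ang 29.7
side desk z med 0.0004557856195672627
tray 293 [0.514 0.339 0.033] rect c [526.8 317. ] sz [207.1  94.3] ang 88.8
plate 812 [ 0.522 -0.136  0.17 ] rect c [ 521.6 -125.2] sz [74.5 72.8] ang 67.8
handle 498 [ 0.521 -0.132  0.221] rect c [ 521.2 -126. ] sz [23.1 21.5] ang 70.9
rim 718 [0.61  0.074 0.135] rect c [604.3  75.3] sz [63.7 72.9] ang 37.8
base 965 [0.638 0.058 0.011] rect c [645.1  69.6] sz [102.3 117. ] ang 83.8
standbase 1356 [ 0.523 -0.135  0.011] rect c [ 524.9 -127. ] sz [85.5 90.3] ang 67.2
brown 706 [0.735 0.237 0.07 ] rect c [732.4 233.7] sz [325.3  43.8] ang 64.2
```

```bash
python3 - <<'E'
from vis import *
from scipy.optimize import least_squares
Ws={n:np.load(n+"W.npy") for n in("scene","side")}
def rect(q):
    b=cv2.minAreaRect((q*1000).astype(np.float32));return np.round(b[0],1),np.round(b[1],1),round(b[2],1)
for n,W in Ws.items():
    w=W.reshape(-1,3);w=w[~np.isnan(w[:,0])]
    def sel(c,R,lo,hi):return w[(np.hypot(w[:,0]-c[0],w[:,1]-c[1])<R)&(w[:,2]>lo)&(w[:,2]<hi)]
    print(n)
    q=sel((.515,.33),.14,.031,.0365)
    # largest connected comp on 4mm grid
    def comp(q,g=.004):
        ij=np.floor(q[:,:2]/g).astype(int);ij-=ij.min(0);im=np.zeros(ij.max(0)+1,np.uint8);im[tuple(ij.T)]=1
        im2=cv2.dilate(im,np.ones((3,3)));k,l,s,_=cv2.connectedComponentsWithStats(im2);b=1+s[1:,4].argmax();return q[l[tuple(ij.T)]==b]
    t=comp(q);print("tray",len(t),rect(t[:,:2]))
    print("narrow ad",rect(comp(sel((.515,.33),.14,.05,.058))[:,:2]))
    b=comp(sel((.632,.08),.1,.006,.013));print("base",len(b),rect(b[:,:2]),np.round(np.median(b[:,2]),4))
    b=comp(sel((.52,-.125),.07,.006,.02));print("sbase",len(b),rect(b[:,:2]))
    # bucket outer cylinder r=30 fit: axis direction tilt known, yaw, and point
    q=sel((.62,.08),.1,.06,.2)
    def f(p):
        a=np.array([-.5*np.cos(p[2]),-.5*np.sin(p[2]),.866]);m=np.array([p[0],p[1],.143]);v=q-m;h=v@a;rad=np.linalg.norm(v-h[:,None]*a,axis=1)
        k=(h<-.02)&(h>-.1)
        return np.where(k,np.minimum(abs(rad-.030),abs(rad-.026)),0)*1000
    s=least_squares(f,[.606,.08,0],loss='soft_l1',x_scale=[.01,.01,.1],diff_step=1e-4);print("cyl",s.x[:2],np.degrees(s.x[2]),np.median(f(s.x)),len(q))
    # rim points: along axis top
    a=np.array([-.5*np.cos(s.x[2]),-.5*np.sin(s.x[2]),.866]);m=np.r_[s.x[:2],.143]
    v=q-m;h=v@a;rad=np.linalg.norm(v-h[:,None]*a,axis=1);k=(abs(rad-.029)<.006);print("h top pct",np.percentile(h[k],[90,95,99]))
    k=(abs(h)<.004)&(rad<.04);rr=q[k];print("rim pts",k.sum(),rr.mean(0),rr.min(0),rr.max(0))
E
```

```text
scene
tray 567 (array([525.9, 343.7]), array([ 92.7, 245.9]), 2.9)
narrow ad (array([626.4, 319.1]), array([34.9, 62.5]), 8.1)
base 892 (array([631.4,  79.4]), array([130.3, 104.3]), 0.3) 0.0094
sbase 692 (array([ 521.4, -123.9]), array([82.3, 89.2]), 67.1)
cyl [0.59746748 0.08130961] 7.833815399581374 0.7481827010923161 1037
h top pct [-1.03587617e-03  8.45420942e-05  1.71635686e-03]
rim pts 204 [0.59856989 0.07635943 0.14169959] [0.57107799 0.04650237 0.12463545] [0.62736358 0.11111302 0.15988272]
side
tray 240 (array([535.1, 318.8]), array([101.5, 207.4]), 2.7)
narrow ad (array([528. , 397.2]), array([32.9, 23.6]), 86.9)
base 745 (array([645. ,  69.6]), array([102.3, 116.8]), 83.8) 0.0101
sbase 1250 (array([ 524.9, -127. ]), array([85.6, 90. ]), 67.5)
cyl [0.60343042 0.0846477 ] -39.177647131520985 0.9890704488248574 1626
h top pct [-0.00567662 -0.0010248   0.00585211]
rim pts 122 [0.60452634 0.09353464 0.13994236] [0.57491838 0.05923734 0.12759671] [0.63139584 0.10874558 0.15929988]
```

```bash
python3 - <<'E'
from vis import *
p,d=r.grab_frame("wrist");c=r.camera_info("wrist");cv2.imwrite("pics/w0.png",p)
C=-c["R"].T@c["t"];print("cam",C,"fwd",c["R"][2],"right",c["R"][0],c["camera_matrix"][0,0],c["k1"]); print(r.get_obs()["clock"])
z=np.load("scene0.npz");p=z['p'];W=np.load("sceneW.npy")
m=(p.min(2)>150)&(W[...,2]>.028)&(W[...,2]<.0375);m[:275]=0;m[356:]=0;m[:,:150]=0;m[:,265:]=0
n,l,s,_=cv2.connectedComponentsWithStats(cv2.dilate(m.astype(np.uint8),np.ones((3,3))));k=1+s[1:,4].argmax();q=W[m&(l==k)]
print(len(q),cv2.minAreaRect((q[:,:2]*1000).astype(np.float32)))
E
```

```text
cam [0.67454206 0.06952291 0.37390311] fwd [-0.00162515 -0.27225769 -0.962223  ] right [ 9.99998679e-01 -4.65599170e-04 -1.55720781e-03] 348.87154996936124 -0.007496856842593177
0.15
678 ((516.199462890625, 331.6554870605469), (72.87183380126953, 224.25376892089844), 2.506255865097046)
```

View pics/w0.png

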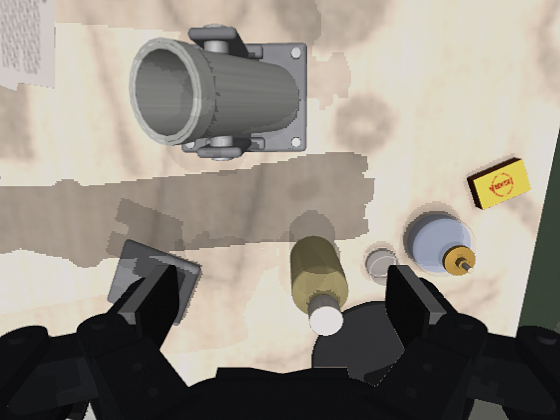

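```bash
cat >> vis.py <<'E'
from scipy.spatial.transform import Rotation as Ro
def togo(R_t,p_t,ref=None):
    "tool-axes shift & rotvec from current pose"
    o=r.get_obs();R=Ro.from_rotvec(o["orientation"])
    print("clk",round(float(o["clock"]),2),"shift",np.round(R.inv().apply(np.array(p_t)-o["tcp_pos"]),4),"rot",np.round((R.inv()*R_t).as_rotvec(),4))
E
python3 - <<'E'
from vis import *
o=r.get_obs();R=Ro.from_rotvec(o["orientation"]);c=r.camera_info("wrist")
Rct=c["R"]@R.as_matrix() ; oc=R.inv().apply(-c["R"].T@c["t"]-o["tcp_pos"])
np.savez("ext.npz",Rct=Rct,oc=oc)
a=np.array([-.5,0,.866]);f=-a
right=np.array([.866,0,.5]); down=np.cross(f,right)
Rc=np.stack([right,down,f]);Rt=Ro.from_matrix(Rc.T@Rct)
cam=np.array([.599,.079,.143])+.23*a
print("tool z",Rt.as_matrix()[:,2],"tcp",cam-Rt.apply(oc)); togo(Rt,cam-Rt.apply(oc))
E
```

```text
tool z [ 0.48128935  0.27216086 -0.83324008] tcp [0.52772452 0.03138222 0.26697682]
clk 0.15 shift [ 0.0314 -0.1469  0.0364] rot [-0.5219  0.2692 -0.0728]
```

The manual's scale: shifts go in cm. Converting my numbers, -0.073 m is -7.3, -0.147 m is -14.7.

```bash
python3 drive.py '[[[0.8, -3.7, 0.9], [-0.13, 0.067, -0.018]], [[1.6, -7.3, 1.8], [-0.26, 0.134, -0.036]], [[2.4, -11, 2.7], [-0.39, 0.2, -0.055]], [[3.1, -14.7, 3.6], [-0.522, 0.269, -0.073]], [[3.1, -14.7, 3.6], [-0.522, 0.269, -0.073]]]'; python3 - <<'E'
from vis import *
p,d=r.grab_frame("wrist");c=r.camera_info("wrist");np.savez("w1.npz",p=p,d=d,**c)
u=proj("wrist",[.599,.079,.143],c)[0].astype(int);print(u)
x0,y0=np.clip(u-100,0,None);cr=p[y0:y0+200,x0:x0+200];print(x0,y0)
cv2.imwrite("pics/w1.png",cv2.convertScaleAbs(cv2.resize(cr,(600,600),interpolation=cv2.INTER_CUBIC),alpha=1.5))
E
```

```text
clock: 0.65
tcp_pos: [0.5252, 0.0308, 0.2669]
orientation: [1.937, 2.088, 0.82]
contact_force: [0.5, 1.0, 0.3]
grip_width: 0.0857
gripper_force: 0.0
[290 207]
190 107
```

View pics/w1.png

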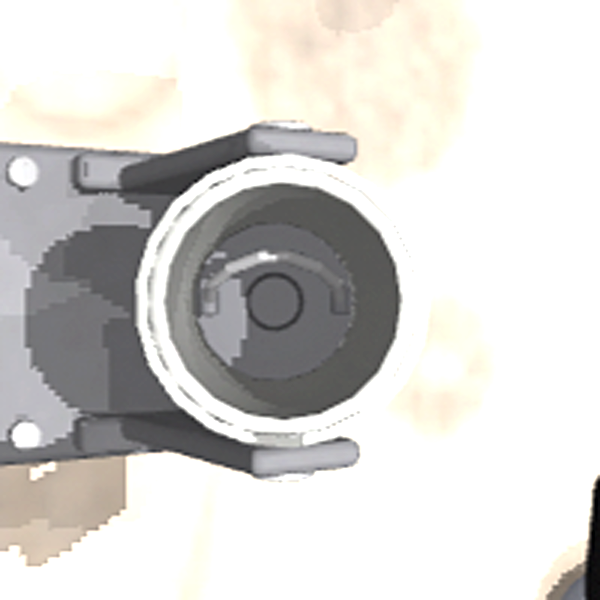

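```bash
cat >> vis.py <<'E'
def ray(c,uv):
    K=c["camera_matrix"];s=cv2.undistortPoints(np.array([[uv]],float),K,np.array([float(c["k1"]),0,0,0])).ravel()
    return -c["R"].T@c["t"],c["R"].T@np.r_[s,1]
def hit(c,uv,z):
    o,d=ray(c,uv);return o+d*(z-o[2])/d[2]
E
python3 - <<'E'
from vis import *
w=dict(np.load("w1.npz"));p=w['p']
g=cv2.cvtColor(p,cv2.COLOR_BGR2GRAY);m=(g[107:307,190:390]>165).astype(np.uint8)
# inner edge: radial scan outward from approx centre for bright rim
cx,cy=94.2,100;pts=[]
for t in np.radians(np.arange(0,360,5)):
    for rr in np.arange(30,50,.25):
        if g[107+int(round(cy+rr*np.sin(t))),190+int(round(cx+rr*np.cos(t)))]>135: pts.append((190+cx+rr*np.cos(t),107+cy+rr*np.sin(t)));break
e=cv2.fitEllipse(np.array(pts,np.float32));print(len(pts),e)
M=hit(w,e[0],.143);print("mouth",M)
W=cloud("wrist",w['d'],w)
a=np.array([-.5,0,.866])
v=(W-M);h=v@a;rad=np.linalg.norm(v-h[...,None]*a,axis=-1)
k=(abs(rad-.029)<.0025)&(abs(h)<.01);print("rim h",np.percentile(h[k],[10,50,90]))
q=W[k&(abs(h-np.median(h[k]))<.003)];
n=np.linalg.svd(q-q.mean(0))[2][2];print("rim normal",n*np.sign(n[2]),"yaw",np.degrees(np.arctan2(-n[1],-n[0])))
ad=(rad<.023)&(h<-.06);print("adapter/bail h",np.percentile(h[ad],[5,50,95,99.5]))
up=(rad<.024)&(h<-.03)&(h>-.066);b=v[up];print("bail pts",up.sum());
print(np.round(np.c_[b@np.array([.866,0,.5]),b[:,1],b@a][::max(1,up.sum()//14)]*1000,1))
for uv in((190+275/3,107+301/3),):
    o,d=ray(w,uv);s=((M-.077*a-o)@a)/(d@a);P=o+s*d;print("hole",P,"lateral x,y",(P-M)@np.array([.866,0,.5]),P[1]-M[1])
E
```

```text
72 ((283.8428039550781, 206.93063354492188), (78.79891204833984, 79.15251159667969), 163.92396545410156)
mouth [0.59398199 0.07913583 0.143     ]
rim h [-0.00330135 -0.00240912 -0.00152411]
rim normal [-0.49750416 -0.00416582  0.86745159] yaw -179.52024912291262
adapter/bail h [-0.11918022 -0.07928075 -0.07271052 -0.06143199]
bail pts 223
[[ -6.   14.  -53.6]
 [ -5.2  13.1 -51.1]
 [ -7.6  12.3 -51.8]
 [  4.5  12.4 -53. ]
 [ -2.8  11.5 -51.4]
 [-15.1  10.9 -56.6]
 [ -2.8  10.7 -52.3]
 [  9.4  10.8 -54.8]
 [  4.5  10.  -53.6]
 [-11.7   9.2 -55. ]
 [-15.9   8.4 -56.7]
 [-17.7   7.7 -60.1]
 [-16.9   6.9 -60. ]
 [-16.1   6.1 -60.2]
 [ 14.7   5.3 -62.8]]
hole [0.63122439 0.07923892 0.0755919 ] lateral x,y -0.0014521338769386133 0.00010308986561288758
```

```bash
cat >> vis.py <<'E'
def down(yawdeg,tilt=0):
    "tool y at world angle yaw, z down, then tilted about world y so z leans to +x"
    a=np.radians(yawdeg);y=np.array([np.cos(a),np.sin(a),0]);z=np.array([0,0,-1.]);R=np.stack([np.cross(y,z),y,z],1)
    return Ro.from_euler('y',-np.radians(tilt))*Ro.from_matrix(R)
E
python3 -c "
from vis import *
togo(down(-22.5),[.521,-.124,.36])"
```

```text
clk 0.7 shift [-0.1256  0.0468 -0.1214] rot [ 0.4622 -0.3673  0.4535]
```

In the tool's units: -0.126 m is -12.6, -0.121 m is -12.1.

```bash
python3 drive.py '[[[-2.5, 1, -4], [0.092, -0.073, 0.09]], [[-5, 2, -7.5], [0.185, -0.147, 0.18]], [[-8, 3, -10], [0.277, -0.22, 0.272]], [[-11, 4, -12.1], [0.37, -0.294, 0.363]], [[-12.6, 4.7, -12.1], [0.462, -0.367, 0.454]]]'; python3 drive.py '[[[0, 0, 0], [0, 0, 0]]]'; python3 - <<'E'
from vis import *
p,d=r.grab_frame("wrist");c=r.camera_info("wrist");cv2.imwrite("pics/w2.png",p);np.savez("w2.npz",p=p,d=d,**c)
W=cloud("wrist",d).reshape(-1,3)
def s(lo,hi,R=.07):
    q=W[(np.hypot(W[:,0]-.521,W[:,1]+.124)<R)&(W[:,2]>lo)&(W[:,2]<hi)];return len(q),np.median(q[:,2]),cv2.minAreaRect((q[:,:2]*1000).astype(np.float32))
print("top",s(.238,.25,.03));print("plate",s(.163,.1715));print("flange",s(.1725,.178,.04));print("hand",s(.19,.25,.03))
togo(down(-22.5),[.521,-.124,.269])
E
```

```text
clock: 1.2
tcp_pos: [0.5281, -0.129, 0.3673]
orientation: [2.557, 1.778, 0.093]
contact_force: [1.1, -0.4, -0.3]
grip_width: 0.0855
gripper_force: 0.0
clock: 1.3
tcp_pos: [0.5301, -0.125, 0.3634]
orientation: [2.554, 1.79, 0.093]
contact_force: [0.0, 0.4, -0.4]
grip_width: 0.0852
gripper_force: 0.0
top (1143, np.float64(0.24442621042281032), ((518.8703002929688, -120.25711822509766), (20.19232940673828, 19.9105167388916), 69.39108276367188))
plate (4803, np.float64(0.1697122951117703), ((518.5193481445312, -120.14346313476562), (70.02409362792969, 72.18559265136719), 67.70929718017578))
flange (1091, np.float64(0.17468228383369475), ((518.6817626953125, -120.1018295288086), (35.63829040527344, 35.712406158447266), 67.60404968261719))
hand (1691, np.float64(0.24368905231174814), ((518.7168579101562, -120.2594985961914), (20.250492095947266, 19.92063331604004), 68.13265228271484))
clk 1.35 shift [-0.0068 -0.012   0.0928] rot [ 0.0501 -0.0401  0.0483]
```

View pics/w2.png

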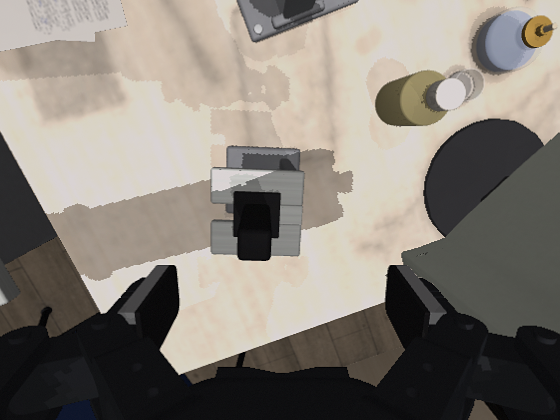

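```bash
python3 drive.py '[[[0, 0, 0], [0, 0, 0]], [[0, 0, 0], [0, 0, 0]]]'; python3 - <<'E'
from vis import *
c=r.camera_info("wrist");p,d=r.grab_frame("wrist")
W=cloud("wrist",d,c).reshape(-1,3)
def s(lo,hi,R=.07):
    q=W[(np.hypot(W[:,0]-.521,W[:,1]+.124)<R)&(W[:,2]>lo)&(W[:,2]<hi)];return len(q),np.median(q[:,2]),cv2.minAreaRect((q[:,:2]*1000).astype(np.float32))
print("top",s(.238,.25,.03));print("plate",s(.163,.1715));print("flange",s(.1725,.178,.04))
togo(down(-22.4),[.521,-.124,.269])
E
```

```text
clock: 1.55
tcp_pos: [0.5267, -0.1225, 0.362]
orientation: [2.552, 1.799, 0.096]
contact_force: [0.1, 0.5, 0.3]
grip_width: 0.0855
gripper_force: 0.0
top (1159, np.float64(0.2454438165222476), ((519.947509765625, -121.7608642578125), (19.61536979675293, 19.8715763092041), 67.67813110351562))
plate (4162, np.float64(0.17060240464146295), ((519.8106079101562, -122.16592407226562), (69.7593765258789, 72.0124282836914), 67.31793975830078))
flange (1122, np.float64(0.17568543383020727), ((518.3287963867188, -120.66010284423828), (65.34687805175781, 53.12235641479492), 65.45154571533203))
clk 1.6 shift [-0.007  -0.0096  0.0927] rot [ 0.0493 -0.0411  0.048 ]
```

In the tool's units: -0.0105 m is -1.05, -0.006 m is -0.6.

```bash
python3 drive.py '[[[-0.6, -1.05, 2], [0.049, -0.041, 0.048]], [[-0.6, -1.05, 5.5], [0.049, -0.041, 0.048]], [[-0.6, -1.05, 8.5], [0.049, -0.041, 0.048]], [[-0.6, -1.05, 9.25], [0.049, -0.041, 0.048]], [[-0.6, -1.05, 9.25], [0.049, -0.041, 0.048]]]'; python3 drive.py '[[[0, 0, 0], [0, 0, 0]], [[0, 0, 0], [0, 0, 0]]]'; python3 -c "
from vis import *
togo(down(-22.5),[.5205,-.123,.269])"
```

```text
clock: 2.1
tcp_pos: [0.5205, -0.1231, 0.2688]
orientation: [-2.611, -1.746, 0.002]
contact_force: [0.3, 0.2, 0.4]
grip_width: 0.0852
gripper_force: 0.0
clock: 2.3
tcp_pos: [0.5221, -0.1236, 0.2713]
orientation: [2.61, 1.745, 0.004]
contact_force: [-0.6, 0.6, 0.5]
grip_width: 0.0857
gripper_force: 0.0
clk 2.3 shift [-0.0001 -0.0017  0.0022] rot [ 0.0037 -0.0007  0.0005]
```

```bash
python3 drive.py '[[[0, 0, 0], [0, 0, 0]], [[0, 0, 0], [0, 0, 0]], [[0, 0, 0], [0, 0, 0]], [[0, 0, 0], [0, 0, 0]], [[0, 0, 0], [0, 0, 0]]]' 0.0 90; python3 drive.py '[[[0, 0, 0], [0, 0, 0]], [[0, 0, 0], [0, 0, 0]], [[0, 0, 0], [0, 0, 0]]]'
```

```text
clock: 2.8
tcp_pos: [0.5214, -0.1234, 0.2697]
orientation: [2.611, 1.746, 0.001]
contact_force: [0.6, -0.0, 0.7]
grip_width: 0.0189
gripper_force: 87.8
clock: 3.1
tcp_pos: [0.5214, -0.1234, 0.2697]
orientation: [2.611, 1.746, 0.001]
contact_force: [-0.6, 0.9, 2.8]
grip_width: 0.0193
gripper_force: 87.9
```

In the tool's units: -0.06 m is -6, -0.02 m is -2.

```bash
python3 drive.py '[[[0, 0, -2], [0, 0, 0]], [[0, 0, -6], [0, 0, 0]], [[0, 0, -10], [0, 0, 0]], [[0, 0, -15], [0, 0, 0]], [[0, 0, -15.5], [0, 0, 0]]]'; python3 -c "
from vis import *
M=np.array([.597,.079,.143]);a=np.array([-.5,0,.866])
togo(down(-90,30),M+a*(.025+.2297)+[0,-.019,0])"
```

```text
clock: 3.6
tcp_pos: [0.5232, -0.1237, 0.4308]
orientation: [2.605, 1.742, 0.013]
contact_force: [0.3, -0.6, -0.3]
grip_width: 0.0191
gripper_force: 88.6
clk 3.6 shift [ 0.1491 -0.1204  0.0663] rot [-0.3003  0.4522  1.1518]
```

```bash
python3 drive.py '[[[1.5, -1.2, 0], [-0.033, 0.05, 0.127]], [[3, -2.4, 0], [-0.066, 0.1, 0.253]], [[4.5, -3.6, 0], [-0.1, 0.15, 0.38]], [[6, -4.8, 0], [-0.133, 0.2, 0.506]], [[7.5, -6, 0], [-0.165, 0.25, 0.633]]]'; python3 -c "
from vis import *
M=np.array([.597,.079,.143]);a=np.array([-.5,0,.866])
togo(down(-90,30),M+a*(.025+.2297)+[0,-.019,0])"
```

```text
clock: 4.1
tcp_pos: [0.4937, -0.0306, 0.4234]
orientation: [-2.995, -0.821, -0.463]
contact_force: [0.2, 0.3, -0.7]
grip_width: 0.0192
gripper_force: 88.2
clk 4.1 shift [ 0.0086 -0.0947  0.0576] rot [-0.1392  0.2119  0.5117]
```

In the tool's units: -0.095 m is -9.5, -0.071 m is -7.1.

```bash
python3 drive.py '[[[0.2, -2.4, 1], [-0.035, 0.053, 0.128]], [[0.4, -4.7, 2], [-0.07, 0.106, 0.256]], [[0.6, -7.1, 4], [-0.105, 0.159, 0.384]], [[0.9, -9.5, 5.7], [-0.139, 0.212, 0.512]], [[0.9, -9.5, 5.7], [-0.139, 0.212, 0.512]]]'; python3 drive.py '[[[0, 0, 0], [0, 0, 0]], [[0, 0, 0], [0, 0, 0]], [[0, 0, 0], [0, 0, 0]]]'; python3 - <<'E'
from vis import *
M=np.array([.597,.079,.143]);a=np.array([-.5,0,.866])
togo(down(-90,30),M+a*(.025+.2297)+[0,-.019,0])
for n in("scene","side","wrist"):
    c=r.camera_info(n);p,d=r.grab_frame(n);np.savez(n+"3.npz",p=p,d=d,**c)
    o=r.get_obs();f=o["tcp_pos"]+.2297*Ro.from_rotvec(o["orientation"]).as_matrix()[:,2]
    u=proj(n,f,c)[0];print(n,u)
    if n!="wrist":
        x,y=(u-[60,60]).astype(int);cr=cv2.resize(p[y:y+120,x:x+120],(400,400),interpolation=cv2.INTER_CUBIC)
        (A:=cr) is None
        if n=="scene":S=cr
    else: x,y=0,0
    print(n,x,y)
    if n=="side":cv2.imwrite("pics/c3.png",np.hstack([S,cr]))
E
```

```text
clock: 4.6
tcp_pos: [0.4685, 0.0607, 0.3632]
orientation: [-3.034, -0.006, -0.811]
contact_force: [1.2, -0.2, -2.5]
grip_width: 0.0191
gripper_force: 88.2
clock: 4.9
tcp_pos: [0.4704, 0.0587, 0.3656]
orientation: [3.034, 0.009, 0.812]
contact_force: [-0.3, -0.4, -0.7]
grip_width: 0.0189
gripper_force: 88.1
clk 4.9 shift [-0.0016 -0.0013  0.0014] rot [-0.001   0.0004  0.0058]
scene [292.03403642 199.52937366]
scene 232 139
side [278.41130116 202.46085134]
side 218 142
wrist [282.16416327 192.37558635]
wrist 0 0
```

View pics/c3.png

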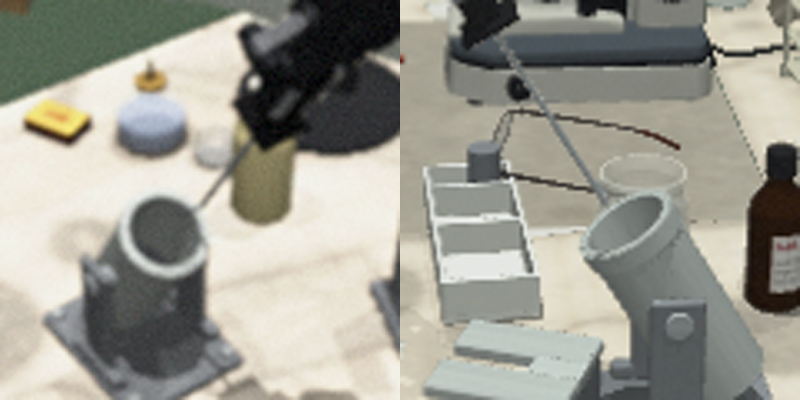

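```bash
python3 - <<'E'
from vis import *
w=dict(np.load("wrist3.npz"));M=np.array([.597,.079,.143]);a=np.array([-.5,0,.866])
print(proj("wrist",[M,M+a*.025+[0,-.019,0],M+a*.025+[0,-.007,0]],w)-[182,92])
cv2.imwrite("pics/w3.png",cv2.convertScaleAbs(cv2.resize(w['p'][92:292,182:382],(600,600),interpolation=cv2.INTER_CUBIC),alpha=1.4))
E
```

```text
[[ 79.48483436  95.80322235]
 [ 99.29705977 101.86164906]
 [ 85.78330223 101.79792744]]
```

View pics/w3.png

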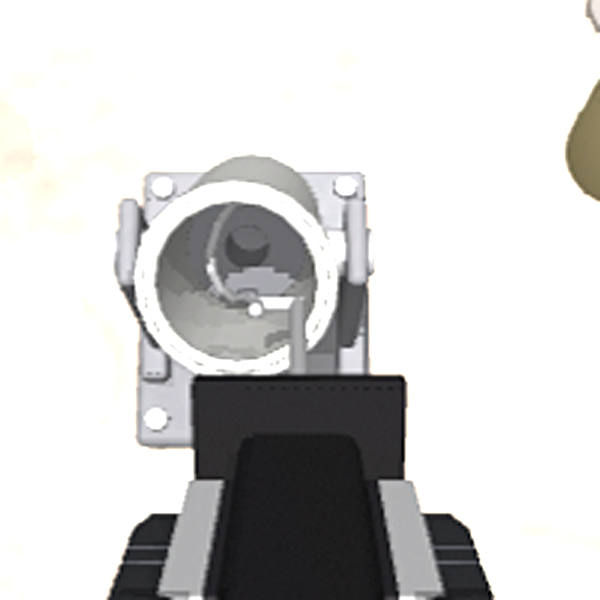

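```bash
python3 drive.py '[[[-0.15, -0.1, 1], [0, 0, 0]], [[-0.15, -0.1, 3], [0, 0, 0]], [[-0.15, -0.1, 5], [0, 0, 0]], [[-0.15, -0.1, 6.5], [0, 0, 0]], [[-0.15, -0.1, 6.5], [0, 0, 0]]]'; python3 drive.py '[[[0, 0, 0.5], [0, 0, 0]], [[0, 0, 1], [0, 0, 0]], [[0, 0, 1.5], [0, 0, 0]], [[0, 0, 2], [0, 0, 0]], [[0, 0, 2.5], [0, 0, 0]]]';python3 drive.py '[[[0, 0, 0.4], [0, 0, 0]], [[0, 0, 0.4], [0, 0, 0]], [[0, 0, 0.4], [0, 0, 0]]]'; python3 - <<'E'
from vis import *
M=np.array([.597,.0793,.143]);a=np.array([-.5,0,.866])
togo(down(-90,30),M+a*(-.068+.2297)+[0,-.019,0]);print(r.get_obs()["contact_force"])
E
```

```text
clock: 5.55
tcp_pos: [0.5009, 0.0604, 0.3057]
orientation: [3.036, 0.009, 0.806]
contact_force: [-0.8, 0.1, -1.2]
grip_width: 0.0194
gripper_force: 88.1
clock: 6.05
tcp_pos: [0.5137, 0.0608, 0.2864]
orientation: [-3.034, -0.009, -0.813]
contact_force: [-0.5, 0.0, -1.0]
grip_width: 0.0192
gripper_force: 88.1
clock: 6.35
tcp_pos: [0.5155, 0.0609, 0.2829]
orientation: [3.035, 0.009, 0.812]
contact_force: [0.3, 0.6, -1.2]
grip_width: 0.0191
gripper_force: 88.1
clk 6.35 shift [0.0006 0.0006 0.0002] rot [-0.0015  0.0005  0.0055]
[ 0.30395605  0.64714968 -1.24011543]
```

The manual's scale: shifts go in cm. Converting my numbers, -0.0255 m is -2.55, -0.023 m is -2.3.

```bash
python3 drive.py '[[[0, -0.5, 0], [0, 0, 0]], [[0, -1.1, 0], [0, 0, 0]], [[0, -1.7, 0], [0, 0, 0]], [[0, -2.3, 0], [0, 0, 0]], [[0, -2.55, 0], [0, 0, 0]]]';python3 drive.py '[[[0, 0, 0], [0, 0, 0]], [[0, 0, 0], [0, 0, 0]]]'; python3 - <<'E'
from vis import *
c=r.camera_info("wrist");p,d=r.grab_frame("wrist")
M=np.array([.597,.0793,.143]);a=np.array([-.5,0,.866])
togo(down(-90,30),M+a*(-.068+.2297)+[0,.007,0])
cv2.imwrite("pics/w4.png",cv2.convertScaleAbs(cv2.resize(p[62:262,182:382],(600,600),interpolation=cv2.INTER_CUBIC),alpha=1.6))
E
```

```text
clock: 6.85
tcp_pos: [0.5154, 0.0875, 0.2831]
orientation: [-3.034, -0.011, -0.813]
contact_force: [-0.2, -0.9, -1.4]
grip_width: 0.0189
gripper_force: 88.1
clock: 7.05
tcp_pos: [0.5154, 0.0863, 0.2829]
orientation: [3.035, 0.009, 0.812]
contact_force: [-0.4, -0.7, -1.2]
grip_width: 0.0191
gripper_force: 88.1
clk 7.1 shift [ 0.0008 -0.0002  0.0003] rot [-0.0012  0.0004  0.0052]
```

View pics/w4.png

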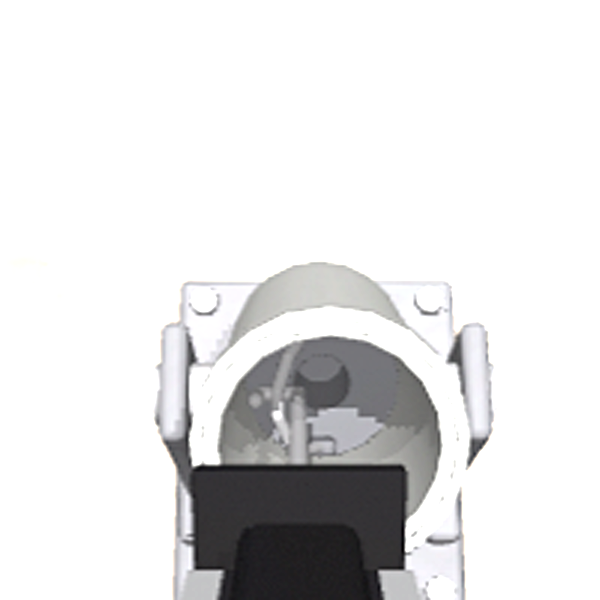

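```bash
python3 drive.py '[[[0, 0, -0.5], [0, 0, 0]], [[0, 0, -1], [0, 0, 0]], [[0, 0.3, -1.3], [0, 0, 0]], [[0, 0.8, -1.6], [0, 0, 0]], [[0, 1.2, -1.8], [0, 0, 0]]]';python3 drive.py '[[[0, 0, -0.2], [0, 0, 0]], [[0, 0, -0.5], [0, 0, 0]], [[0, 0, -0.8], [0, 0, 0]], [[0, 0, -1.2], [0, 0, 0]], [[0, 0, -1.6], [0, 0, 0]]]';python3 drive.py '[[[0, 0, 0], [0, 0, 0]], [[0, 0, 0], [0, 0, 0]], [[0, 0, 0], [0, 0, 0]]]'; python3 - <<'E'
from vis import *
c=r.camera_info("wrist");p,d=r.grab_frame("wrist")
M=np.array([.597,.0793,.143]);a=np.array([-.5,0,.866]);print([r.get_obs()["contact_force"].round(2)])
togo(down(-90,30),M+a*(-.0+.2297)+[0,-.006,0])
cv2.imwrite("pics/w5.png",cv2.convertScaleAbs(cv2.resize(p[62:262,182:382],(600,600),interpolation=cv2.INTER_CUBIC),alpha=1.6))
E
```

```text
clock: 7.6
tcp_pos: [0.5062, 0.0737, 0.2988]
orientation: [3.034, 0.008, 0.813]
contact_force: [-0.3, 0.4, -3.5]
grip_width: 0.019
gripper_force: 87.9
clock: 8.1
tcp_pos: [0.4982, 0.0745, 0.3127]
orientation: [-3.035, -0.009, -0.812]
contact_force: [0.6, 0.3, -2.8]
grip_width: 0.019
gripper_force: 87.9
clock: 8.4
tcp_pos: [0.4985, 0.0743, 0.3125]
orientation: [-3.035, -0.009, -0.813]
contact_force: [0.4, 0.8, -2.8]
grip_width: 0.019
gripper_force: 87.9
[array([ 0.62,  0.49, -1.94])]
clk 8.45 shift [ 0.0006  0.001  -0.0337] rot [-0.0015  0.0003  0.0054]
```

View pics/w5.png

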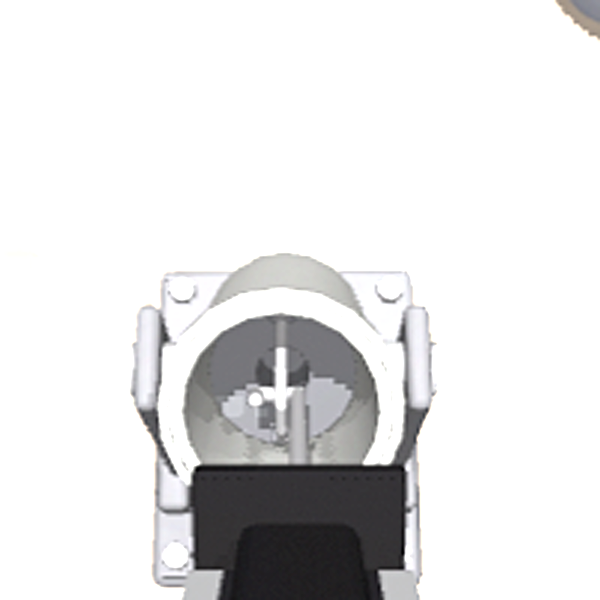

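```bash
python3 drive.py '[[[0, 0, -0.6], [0, 0, 0]], [[0, 0, -1.6], [0, 0, 0]], [[0, 0, -2.8], [0, 0, 0]], [[0, 0, -4], [0, 0, 0]], [[0, 0, -5], [0, 0, 0]]]';python3 drive.py '[[[0, 0, -1], [0, 0, 0]], [[0, 0, -2], [0, 0, 0]], [[0, 0, -2.8], [0, 0, 0]], [[0, 0, -3.4], [0, 0, 0]], [[0, 0, -3.8], [0, 0, 0]]]';python3 drive.py '[[[0, 0, 0], [0, 0, 0]], [[0, 0, 0], [0, 0, 0]], [[0, 0, 0], [0, 0, 0]]]'; python3 - <<'E'
from vis import *
M=np.array([.597,.0793,.143]);a=np.array([-.5,0,.866]);print([r.get_obs()["contact_force"].round(2)])
togo(down(-90,30),M+a*(.085+.2297)+[0,-.006,0])
c=r.camera_info("side");p,d=r.grab_frame("side")
o=r.get_obs();f=o["tcp_pos"]+.2297*Ro.from_rotvec(o["orientation"]).as_matrix()[:,2];u=proj("side",f,c)[0];print(f,u)
x,y=(u-[60,50]).astype(int);cv2.imwrite("pics/s6.png",cv2.resize(p[y:y+120,x:x+120],(500,500),interpolation=cv2.INTER_CUBIC))
E
```

```text
clock: 8.95
tcp_pos: [0.473, 0.0742, 0.3564]
orientation: [-3.035, -0.009, -0.813]
contact_force: [1.4, 0.3, -3.3]
grip_width: 0.0192
gripper_force: 87.8
clock: 9.45
tcp_pos: [0.4542, 0.0741, 0.3891]
orientation: [3.035, 0.009, 0.813]
contact_force: [0.9, 0.8, -5.0]
grip_width: 0.019
gripper_force: 87.8
clock: 9.75
tcp_pos: [0.4546, 0.0741, 0.3885]
orientation: [3.035, 0.009, 0.812]
contact_force: [0.8, 0.7, -1.7]
grip_width: 0.0187
gripper_force: 87.9
[array([ 0.75,  0.66, -1.68])]
clk 9.75 shift [ 0.0006  0.0008 -0.0309] rot [-0.0014  0.0005  0.0054]
[0.56926708 0.07444056 0.18939687] [269.52771726 189.11039522]
```

View pics/s6.png

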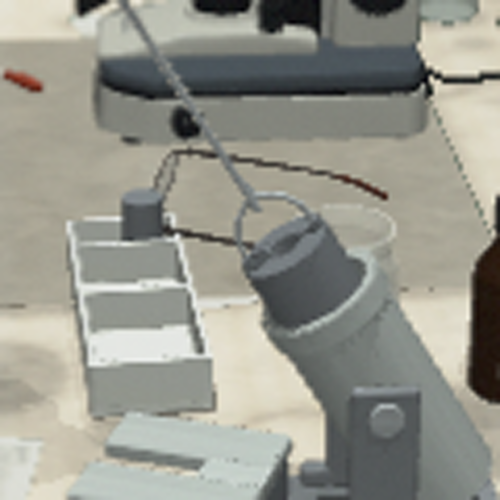

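```bash
python3 drive.py '[[[0, 0, -0.4], [0, 0, 0]], [[0.1, 0, -1], [0, 0, 0]], [[0.2, 0, -1.6], [0, 0, 0]], [[0.4, 0, -2.2], [0, 0, 0]], [[0.6, 0, -2.8], [0, 0, 0]]]';python3 drive.py '[[[0.2, 0, -0.5], [0, 0, 0]], [[0.5, 0, -1.1], [0, 0, 0]], [[0.9, 0, -1.8], [0, 0, 0]], [[1.3, 0, -2.5], [0, 0, 0]], [[1.7, 0, -3.2], [0, 0, 0]]]';python3 drive.py '[[[0.3, 0, -0.6], [0, 0, 0]], [[0.6, 0, -1.2], [0, 0, 0]], [[0.9, 0, -1.8], [0, 0, 0]], [[1, 0, -2], [0, 0, 0]], [[1, 0, -2], [0, 0, 0]]]'; python3 - <<'E'
from vis import *
print([r.get_obs()["contact_force"].round(2)])
c=r.camera_info("side");p,d=r.grab_frame("side")
o=r.get_obs();f=o["tcp_pos"]+.2297*Ro.from_rotvec(o["orientation"]).as_matrix()[:,2];u=proj("side",f,c)[0];print(f,u)
x,y=(u-[60,40]).astype(int);cv2.imwrite("pics/s7.png",cv2.resize(p[y:y+120,x:x+120],(500,500),interpolation=cv2.INTER_CUBIC))
E
```

```text
clock: 10.3
tcp_pos: [0.4453, 0.0741, 0.4164]
orientation: [3.035, 0.009, 0.812]
contact_force: [-1.3, 0.1, -2.6]
grip_width: 0.0189
gripper_force: 87.9
clock: 10.8
tcp_pos: [0.4444, 0.0742, 0.4528]
orientation: [3.035, 0.009, 0.812]
contact_force: [-0.9, -0.3, -3.3]
grip_width: 0.0194
gripper_force: 87.9
clock: 11.3
tcp_pos: [0.443, 0.0743, 0.4747]
orientation: [-3.035, -0.009, -0.813]
contact_force: [-1.3, -0.1, -3.0]
grip_width: 0.0193
gripper_force: 87.9
[array([-1.25, -0.12, -2.97])]
[0.55756884 0.0744826  0.27522061] [263.28738006 148.09740947]
```

View pics/s7.png

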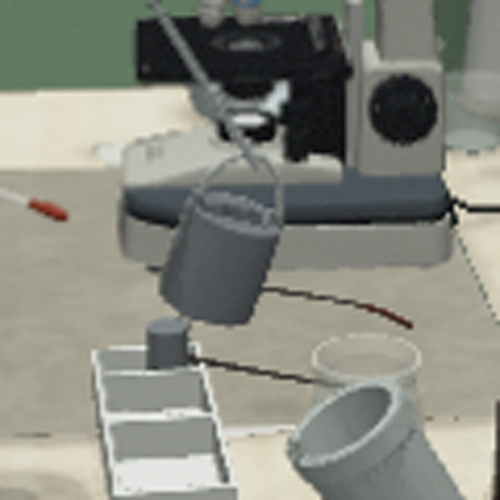

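```bash
python3 - <<'E'
from vis import *
for n in("scene","side"):
    W=np.load(n+"W.npy").reshape(-1,3);P=np.load(n+"0.npz")['p'].reshape(-1,3)
    q=W[(W[:,2]>.0325)&(W[:,2]<.0355)&(abs(W[:,0]-.525)<.06)&(W[:,1]>.19)&(W[:,1]<.45)&(P.min(1)>110)]
    best=None
    for y in np.arange(-8,9,.5):   # sharpest wall histogram
        a=np.radians(y);ex=np.array([np.cos(a),np.sin(a)]);ey=np.array([-ex[1],ex[0]])
        X=q[:,:2]@ex;h=np.histogram(X,np.arange(.4,.75,.002))[0];s=(h**2).sum()
        if best is None or s>best[0]:best=(s,y)
    a=np.radians(best[1]);ex=np.array([np.cos(a),np.sin(a)]);ey=np.array([-ex[1],ex[0]])
    print(n,"yaw",best[1],len(q))
    for e,nm in((ex,"x"),(ey,"y")):
        h,b=np.histogram(q[:,:2]@e*1000,np.arange(150,700,2));k=h>max(5,.012*len(q));print(nm,[(int(b[i]),int(h[i])) for i in np.where(k)[0]])
E
```

```text
scene yaw 2.5 321
x [(494, 27), (496, 52), (498, 30), (500, 7), (502, 6), (518, 7), (524, 6), (536, 7), (546, 6), (550, 16), (552, 9), (560, 17), (562, 37), (564, 15)]
y [(198, 16), (200, 12), (290, 16), (292, 14), (354, 12), (356, 19), (358, 9), (392, 9), (394, 18), (396, 9)]
side yaw 2.5 140
x [(498, 25), (500, 18), (522, 6), (564, 7), (566, 7)]
y [(286, 6), (290, 8), (352, 8), (356, 9), (394, 7)]
```

```bash
python3 - <<'E'
from vis import *
togo(down(-90,0),[.545,.1,.275+.2297]);togo(down(-90,30),r.get_obs()["tcp_pos"])
E
```

```text
clk 11.35 shift [ 0.1038 -0.0252  0.0246] rot [ 1.000e-04 -5.227e-01  5.600e-03]
clk 11.35 shift [0. 0. 0.] rot [-0.0013  0.0009  0.0054]
```

In the tool's units: 0.066 m is 6.6, 0.05 m is 5.

```bash
python3 drive.py '[[[0.6, -0.2, -0.3], [0, -0.03, 0]], [[1.8, -0.4, -0.3], [0, -0.09, 0]], [[3.3, -0.8, -0.1], [0, -0.165, 0.002]], [[5, -1.2, 0.2], [0, -0.24, 0.003]], [[6.6, -1.6, 0.8], [0, -0.32, 0.004]]]'; python3 -c "
from vis import *
togo(down(-90,0),[.545,.1,.275+.2297])"
```

```text
clock: 11.85
tcp_pos: [0.5047, 0.0908, 0.5009]
orientation: [-3.125, -0.003, -0.315]
contact_force: [-0.5, 0.4, -2.8]
grip_width: 0.0191
gripper_force: 88.1
clk 11.85 shift [ 0.0402 -0.0091  0.0043] rot [-0.0003 -0.2011  0.0019]
```

In the tool's units: 0.04 m is 4, 0.036 m is 3.6.

```bash
python3 drive.py '[[[1.6, -0.3, 0], [0, -0.075, 0]], [[2.8, -0.6, 0.1], [0, -0.135, 0]], [[3.6, -0.8, 0.3], [0, -0.18, 0]], [[4, -0.9, 0.4], [0, -0.201, 0.002]], [[4, -0.9, 0.4], [0, -0.201, 0.002]]]'; python3 -c "
from vis import *
togo(down(-90,0),[.516,.3405,.30+.2297-.07])"
```

```text
clock: 12.35
tcp_pos: [0.5448, 0.0997, 0.5036]
orientation: [-3.142, 0.001, -0.002]
contact_force: [-1.1, 0.1, -2.8]
grip_width: 0.0191
gripper_force: 88.0
clk 12.35 shift [-0.029  -0.2408  0.0438] rot [-0.0001 -0.0011 -0.0005]
```

In the tool's units: -0.082 m is -8.2, -0.058 m is -5.8.

```bash
python3 drive.py '[[[0, -0.6, 0], [0, 0, 0]], [[-0.2, -1.8, 0], [0, 0, 0]], [[-0.6, -3.6, 0], [0, 0, 0]], [[-1, -5.8, 0.5], [0, 0, 0]], [[-1.4, -8.2, 1], [0, 0, 0]]]' >/dev/null; python3 drive.py '[[[-0.3, -2.4, 0.6], [0, 0, 0]], [[-0.6, -4.8, 1.2], [0, 0, 0]], [[-0.9, -7.2, 2], [0, 0, 0]], [[-1.2, -9.6, 2.6], [0, 0, 0]], [[-1.4, -11.8, 3], [0, 0, 0]]]' >/dev/null; python3 drive.py '[[[-0.1, -1.8, 0.3], [0, 0, 0]], [[-0.1, -3, 0.4], [0, 0, 0]], [[-0.1, -3.8, 0.4], [0, 0, 0]], [[-0.1, -4.1, 0.4], [0, 0, 0]], [[-0.1, -4.1, 0.4], [0, 0, 0]]]'; python3 drive.py '[[[0, 0, 0], [0, 0, 0]], [[0, 0, 0], [0, 0, 0]], [[0, 0, 0], [0, 0, 0]], [[0, 0, 0], [0, 0, 0]], [[0, 0, 0], [0, 0, 0]]]'>/dev/null; cat > look.py <<'E'
from vis import *
import sys
o=r.get_obs();T=o["tcp_pos"];f=T+.2297*Ro.from_rotvec(o["orientation"]).as_matrix()[:,2];print("foot",f.round(4),"F",o["contact_force"].round(2))
for n in("scene","side","wrist"):
    c=r.camera_info(n);p,d=r.grab_frame(n);W=cloud(n,d,c);np.savez(n+"L.npz",p=p,d=d,W=W)
    w=W.reshape(-1,3);b=f[2]-.073
    q=w[(np.hypot(w[:,0]-f[0],w[:,1]-f[1]-.006)<.05)&(w[:,2]>b-.02)&(w[:,2]<b+.055)]
    if len(q)<20:print(n,len(q));continue
    # side-surface circle r=23.5 (algebraic with fixed radius via least squares), also by height for tilt
    from scipy.optimize import least_squares
    for lo,hi in((b+.003,b+.024),(b+.024,b+.046)):
        s=q[(q[:,2]>lo)&(q[:,2]<hi)]
        if len(s)<15:print(n,"few",len(s));continue
        g=lambda x:(np.hypot(s[:,0]-x[0],s[:,1]-x[1])-.0235)*1000
        z=least_squares(g,[f[0],f[1]+.006],loss='soft_l1',x_scale=.01);print(n,len(s),"c",z.x.round(4),"res",np.median(abs(z.fun)).round(2))
    print(n,"z 1/50/99",np.percentile(q[:,2],[1,50,99]).round(4))
E
python3 look.py
```

```text
clock: 13.85
tcp_pos: [0.5153, 0.3406, 0.4609]
orientation: [-3.141, 0.001, -0.004]
contact_force: [-0.6, 0.6, -3.2]
grip_width: 0.0187
gripper_force: 87.9
foot [0.5159 0.3406 0.231 ] F [ 0.33  0.03 -3.41]
scene 191 c [0.5175 0.3464] res 0.42
scene 350 c [0.517  0.3463] res 0.74
scene z 1/50/99 [0.1574 0.1985 0.209 ]
side 158 c [0.5202 0.3436] res 1.26
side 174 c [0.5191 0.3442] res 1.15
side z 1/50/99 [0.1605 0.1905 0.2108]
wrist 212 c [0.5223 0.3237] res 4.91
wrist 226 c [0.5175 0.3442] res 0.47
wrist z 1/50/99 [0.1634 0.206  0.2108]
```

```bash
python3 drive.py '[[[-0.1, -0.1, 0.6], [0, 0, 0]], [[-0.18, -0.1, 1.8], [0, 0, 0]], [[-0.18, -0.1, 3.6], [0, 0, 0]], [[-0.18, -0.1, 5.6], [0, 0, 0]], [[-0.18, -0.1, 7.4], [0, 0, 0]]]' >/dev/null; python3 drive.py '[[[0, 0, 1.7], [0, 0, 0]], [[0, 0, 3.2], [0, 0, 0]], [[0, 0, 4.4], [0, 0, 0]], [[0, 0, 5.3], [0, 0, 0]], [[0, 0, 5.9], [0, 0, 0]]]' ; python3 drive.py '[[[0, 0, 0], [0, 0, 0]], [[0, 0, 0], [0, 0, 0]], [[0, 0, 0], [0, 0, 0]], [[0, 0, 0], [0, 0, 0]]]'>/dev/null;python3 look.py
```

```text
clock: 15.5
tcp_pos: [0.5137, 0.3416, 0.3268]
orientation: [3.141, -0.0, 0.003]
contact_force: [-0.3, 0.1, -3.1]
grip_width: 0.0193
gripper_force: 88.0
foot [0.5147 0.3421 0.0985] F [-0.06  0.55 -2.89]
scene 409 c [0.5134 0.3495] res 10.45
scene 285 c [0.5145 0.3557] res 5.74
scene z 1/50/99 [0.0058 0.0328 0.0754]
side 258 c [0.5158 0.3466] res 6.78
side 157 c [0.5157 0.3477] res 1.41
side z 1/50/99 [0.0067 0.0341 0.076 ]
wrist 1198 c [0.5247 0.3563] res 12.34
wrist 315 c [0.5213 0.3693] res 3.43
wrist z 1/50/99 [0.006  0.0333 0.0753]
```

```bash
python3 drive.py '[[[0, 0, 0.4], [0, 0, 0]], [[0, 0, 0.8], [0, 0, 0]], [[0, 0, 1.2], [0, 0, 0]], [[0, 0, 1.6], [0, 0, 0]], [[0, 0, 2], [0, 0, 0]]]' ; python3 drive.py '[[[0, 0, 0.4], [0, 0, 0]], [[0, 0, 0.8], [0, 0, 0]], [[0, 0, 1.15], [0, 0, 0]], [[0, 0, 1.25], [0, 0, 0]], [[0, 0, 1.25], [0, 0, 0]]]'; cat > look2.py <<'E'
from vis import *
o=r.get_obs();f=o["tcp_pos"]+.2297*Ro.from_rotvec(o["orientation"]).as_matrix()[:,2];print("foot",f.round(4),"F",o["contact_force"].round(2))
for n in("scene","side","wrist"):
    c=r.camera_info(n);p,d=r.grab_frame(n);W=cloud(n,d,c);w=W.reshape(-1,3);np.savez(n+"L.npz",p=p,d=d,W=W)
    q=w[(np.hypot(w[:,0]-.515,w[:,1]-.347)<.045)]
    s=q[(q[:,2]>.052)&(q[:,2]<.06)];t=q[(q[:,2]>.0605)&(q[:,2]<.09)]
    m=cv2.minEnclosingCircle((s[:,:2]*1000).astype(np.float32)) if len(s) else 0
    print(n,"top",len(s),s.mean(0).round(4) if len(s) else 0,m,"zmed",np.median(s[:,2]) if len(s) else 0)
    if len(t):print("  bail/hook n",len(t),"mean",t.mean(0).round(4),"highest",t[t[:,2].argsort()[-5:]].mean(0).round(4))
E
python3 look2.py
```

```text
clock: 16.55
tcp_pos: [0.5139, 0.3418, 0.3074]
orientation: [-3.141, 0.0, -0.004]
contact_force: [0.5, -0.7, -0.9]
grip_width: 0.019
gripper_force: 88.0
clock: 17.05
tcp_pos: [0.5138, 0.3417, 0.295]
orientation: [-3.142, 0.0, -0.003]
contact_force: [-0.2, -0.4, -1.6]
grip_width: 0.0189
gripper_force: 88.0
foot [0.5143 0.3417 0.0653] F [-0.2  -0.37 -1.55]
scene top 284 [0.5105 0.3503 0.0555] ((516.1769409179688, 357.5056457519531), 34.43157958984375) zmed 0.05551675713183177
  bail/hook n 80 mean [0.5095 0.3474 0.0748] highest [0.5118 0.3465 0.088 ]
side top 137 [0.516  0.3453 0.0561] ((518.9756469726562, 355.80322265625), 35.181270599365234) zmed 0.05641739793852745
  bail/hook n 53 mean [0.5159 0.3437 0.0759] highest [0.5154 0.3421 0.0875]
wrist top 1536 [0.5157 0.3497 0.0567] ((516.4280395507812, 358.2731628417969), 33.645442962646484) zmed 0.056730099847095525
  bail/hook n 329 mean [0.5176 0.3487 0.0773] highest [0.5147 0.3442 0.0891]
```

In the tool's units: 0.024 m is 2.4, 0.02 m is 2.

```bash
python3 drive.py '[[[0, 0.4, 0], [0, 0, 0]], [[0, 0.9, 0], [0, 0, 0]], [[0, 1.4, 0], [0, 0, 0]], [[0, 2, 0], [0, 0, 0]], [[0, 2.4, 0], [0, 0, 0]]]';python3 drive.py '[[[0, 0, 0], [0, 0, 0]], [[0, 0, 0], [0, 0, 0]]]' | grep force; python3 look2.py
```

```text
clock: 17.7
tcp_pos: [0.514, 0.3167, 0.2951]
orientation: [3.141, -0.002, 0.004]
contact_force: [-0.1, -0.6, -1.5]
grip_width: 0.0191
gripper_force: 88.0
contact_force: [0.3, -1.0, -0.1]
gripper_force: 88.0
foot [0.5145 0.3177 0.0655] F [ 0.33 -0.99 -0.15]
scene top 299 [0.512  0.3506 0.0555] ((517.2896728515625, 357.31463623046875), 34.5225715637207) zmed 0.055551408232873016
  bail/hook n 85 mean [0.5092 0.3374 0.0737] highest [0.5133 0.335  0.0878]
side top 133 [0.5158 0.3454 0.0561] ((518.244873046875, 354.5097961425781), 35.77341079711914) zmed 0.056550537977355
  bail/hook n 56 mean [0.5159 0.3356 0.0763] highest [0.5144 0.3292 0.0878]
wrist top 1591 [0.5149 0.3499 0.0566] ((517.2686157226562, 358.0452880859375), 33.82196044921875) zmed 0.05668609265179108
  bail/hook n 359 mean [0.5167 0.3412 0.0757] highest [0.514  0.3316 0.089 ]
```

```bash
python3 - <<'E'
from vis import *
for n in("wrist","scene","side"):
    w=np.load(n+"L.npz")['W'].reshape(-1,3)
    q=w[(abs(w[:,0]-.515)<.025)&(w[:,1]>.30)&(w[:,1]<.375)]
    for lo in(.062,.067,.072,.077,.082,.087):
        s=q[(q[:,2]>lo)&(q[:,2]<lo+.005)];h,b=np.histogram(s[:,1],np.arange(.305,.375,.004));print(n,lo,[(round(b[i],3),int(h[i]),round(s[(s[:,1]>=b[i])&(s[:,1]<b[i+1]),0].mean(),3)) for i in np.where(h)[0]])
E
```

```text
wrist 0.062 [(np.float64(0.321), 3, np.float64(0.514)), (np.float64(0.325), 3, np.float64(0.513)), (np.float64(0.333), 1, np.float64(0.515)), (np.float64(0.341), 4, np.float64(0.514)), (np.float64(0.345), 23, np.float64(0.515)), (np.float64(0.349), 13, np.float64(0.533))]
wrist 0.067 [(np.float64(0.317), 5, np.float64(0.516)), (np.float64(0.321), 17, np.float64(0.514)), (np.float64(0.325), 21, np.float64(0.514)), (np.float64(0.329), 6, np.float64(0.515)), (np.float64(0.333), 1, np.float64(0.516)), (np.float64(0.345), 11, np.float64(0.522)), (np.float64(0.349), 3, np.float64(0.52))]
wrist 0.072 [(np.float64(0.317), 6, np.float64(0.516)), (np.float64(0.321), 2, np.float64(0.515)), (np.float64(0.329), 20, np.float64(0.514)), (np.float64(0.333), 3, np.float64(0.514)), (np.float64(0.345), 22, np.float64(0.52)), (np.float64(0.349), 7, np.float64(0.526))]
wrist 0.077 [(np.float64(0.317), 5, np.float64(0.516)), (np.float64(0.321), 1, np.float64(0.514)), (np.float64(0.329), 2, np.float64(0.515)), (np.float64(0.345), 24, np.float64(0.517)), (np.float64(0.349), 13, np.float64(0.52))]
wrist 0.08
[... 1875 characters left out ...]
np.float64(0.518))]
side 0.077 [(np.float64(0.313), 3, np.float64(0.515)), (np.float64(0.317), 2, np.float64(0.514)), (np.float64(0.337), 1, np.float64(0.502)), (np.float64(0.341), 3, np.float64(0.511)), (np.float64(0.345), 2, np.float64(0.529)), (np.float64(0.349), 2, np.float64(0.525))]
side 0.082 [(np.float64(0.313), 2, np.float64(0.515)), (np.float64(0.317), 2, np.float64(0.516)), (np.float64(0.321), 1, np.float64(0.514)), (np.float64(0.337), 1, np.float64(0.505)), (np.float64(0.341), 5, np.float64(0.517)), (np.float64(0.345), 2, np.float64(0.509)), (np.float64(0.349), 1, np.float64(0.508))]
side 0.087 [(np.float64(0.317), 3, np.float64(0.515)), (np.float64(0.345), 1, np.float64(0.513))]
```

```bash
python3 drive.py '[[[0, 0, -1], [0, 0, 0]], [[0, 0, -3.5], [0, 0, 0]], [[0, 0, -7], [0, 0, 0]], [[0, 0, -11], [0, 0, 0]], [[0, 0, -15], [0, 0, 0]]]'|grep tcp; python3 -c "
from vis import *
togo(down(-22.5),[.5214,-.1234,.435])"
```

```text
tcp_pos: [0.5132, 0.3177, 0.4474]
clk 18.55 shift [0.0081 0.4411 0.0122] rot [ 1.1000e-03 -2.5000e-03 -1.1779e+00]
```

```bash
python3 drive.py '[[[0.1, 3, 0], [0, 0, -0.1]], [[0.2, 7, 0], [0, 0, -0.22]], [[0.3, 11.5, 0], [0, 0, -0.34]], [[0.4, 16, 0], [0, 0, -0.46]], [[0.5, 20.5, 0], [0, 0, -0.58]]]'|grep tcp;  python3 -c "
from vis import *
togo(down(-22.5),[.5214,-.1234,.435])"
```

```text
tcp_pos: [0.5182, 0.1112, 0.4461]
clk 19.05 shift [-0.1269  0.1973  0.011 ] rot [ 0.0025 -0.0026 -0.5928]
```

```bash
python3 drive.py '[[[-2.5, 3.9, 0], [0, 0, -0.12]], [[-5, 7.8, 0], [0, 0, -0.24]], [[-8, 12.5, 0.3], [0, 0, -0.36]], [[-10.7, 16.6, 0.7], [0, 0, -0.48]], [[-12.7, 19.7, 1], [0.001, -0.001, -0.593]]]'>/dev/null; python3 drive.py '[[[0, 0, 0], [0, 0, 0]], [[0, 0, 0], [0, 0, 0]], [[0, 0, 0], [0, 0, 0]]]' >/dev/null;python3 - <<'E'
from vis import *
togo(down(-22.5),[.5214,-.1234,.435])
o=r.get_obs();T=o["tcp_pos"];print(T,o["orientation"])
# shaft straightness: shaft points by height, and plate slot position
for n in("scene","side"):
    c=r.camera_info(n);p,d=r.grab_frame(n);w=cloud(n,d,c).reshape(-1,3)
    for lo in(.21,.23,.25,.27,.29):
        s=w[(np.hypot(w[:,0]-T[0],w[:,1]-T[1])<.012)&(w[:,2]>lo)&(w[:,2]<lo+.02)];print(n,lo,len(s),np.median(s,0).round(4) if len(s) else 0)
    s=w[(np.hypot(w[:,0]-T[0],w[:,1]-T[1])<.05)&(w[:,2]>.167)&(w[:,2]<.173)];print(n,"plate",cv2.minAreaRect((s[:,:2]*1000).astype(np.float32)))
    s=w[(np.hypot(w[:,0]-T[0],w[:,1]-T[1])<.025)&(w[:,2]>.193)&(w[:,2]<.215)];print(n,"foot",len(s),s.min(0).round(3),s.max(0).round(3))
E
```

```text
clk 19.85 shift [-0.0026  0.0022  0.0006] rot [ 0.0013 -0.0013 -0.0041]
[ 0.52040436 -0.12013783  0.43561329] [2.615368   1.73987885 0.0028131 ]
scene 0.21 16 [ 0.5192 -0.1183  0.2206]
scene 0.23 17 [ 0.5196 -0.1191  0.24  ]
scene 0.25 17 [ 0.5197 -0.1193  0.2595]
scene 0.27 18 [ 0.5188 -0.1186  0.2806]
scene 0.29 17 [ 0.5187 -0.1186  0.3002]
scene plate ((520.8826904296875, -123.78907775878906), (68.60997009277344, 75.14105224609375), 66.75787353515625)
scene foot 19 [ 0.507 -0.121  0.205] [ 0.522 -0.113  0.214]
side 0.21 42 [ 0.5198 -0.1215  0.217 ]
side 0.23 34 [ 0.5215 -0.1224  0.2403]
side 0.25 35 [ 0.5218 -0.1222  0.2597]
side 0.27 35 [ 0.5222 -0.1219  0.2803]
side 0.29 31 [ 0.5211 -0.1224  0.3012]
side plate ((521.9501342773438, -124.64595031738281), (73.5018539428711, 72.54755401611328), 67.0334701538086)
side foot 44 [ 0.508 -0.124  0.204] [ 0.523 -0.116  0.215]
```

In the tool's units: -0.0026 m is -0.26, 0.0022 m is 0.22.

```bash
python3 drive.py '[[[-0.26, 0.22, 0], [0.001, -0.001, -0.004]], [[-0.26, 0.22, 0], [0.001, -0.001, -0.004]]]'>/dev/null; for i in 1 2 3; do python3 drive.py '[[[0, 0, 0], [0, 0, 0]]]'>/dev/null; python3 -c "
from vis import *
togo(down(-22.5),[.5214,-.1234,.2697])"; done
```

```text
clk 20.25 shift [ 0.0014 -0.0003  0.1653] rot [-0.0002  0.0006 -0.0011]
clk 20.35 shift [ 0.0015 -0.0003  0.1653] rot [-0.0003  0.0006 -0.0013]
clk 20.45 shift [ 0.0016 -0.0003  0.1653] rot [-0.0002  0.0006 -0.0013]
```

```bash
python3 drive.py '[[[0.15, 0, 0.6], [0, 0, 0]], [[0.15, 0, 1.6], [0, 0, 0]], [[0.15, 0, 2.6], [0, 0, 0]], [[0.15, 0, 3.6], [0, 0, 0]], [[0.15, 0, 4.6], [0, 0, 0]]]'; python3 drive.py '[[[0, 0, 1.5], [0, 0, 0]], [[0, 0, 3.5], [0, 0, 0]], [[0, 0, 6], [0, 0, 0]], [[0, 0, 8.5], [0, 0, 0]], [[0, 0, 10.5], [0, 0, 0]]]';python3 -c "
from vis import *
togo(down(-22.5),[.5214,-.1234,.2697])"
```

```text
clock: 20.95
tcp_pos: [0.5215, -0.1236, 0.3878]
orientation: [-2.613, -1.743, 0.002]
contact_force: [0.5, 0.6, -1.4]
grip_width: 0.019
gripper_force: 88.4
clock: 21.45
tcp_pos: [0.5211, -0.1237, 0.282]
orientation: [-2.613, -1.743, 0.003]
contact_force: [-0.2, -0.2, -1.0]
grip_width: 0.0186
gripper_force: 88.4
clk 21.45 shift [0.0004 0.0002 0.0123] rot [-0.0016  0.0009 -0.0015]
```

In the tool's units: 0.0125 m is 1.25, 0.011 m is 1.1.

```bash
python3 drive.py '[[[0, 0, 0.4], [0, 0, 0]], [[0, 0, 0.8], [0, 0, 0]], [[0, 0, 1.1], [0, 0, 0]], [[0, 0, 1.25], [0, 0, 0]], [[0, 0, 1.25], [0, 0, 0]]]'; python3 drive.py '[[[0, 0, 0], [0, 0, 0]], [[0, 0, 0], [0, 0, 0]]]'
```

```text
clock: 21.95
tcp_pos: [0.5219, -0.1237, 0.2721]
orientation: [2.613, 1.743, 0.0]
contact_force: [-0.3, 0.7, -1.6]
grip_width: 0.019
gripper_force: 88.4
clock: 22.15
tcp_pos: [0.5218, -0.1237, 0.2719]
orientation: [2.613, 1.743, -0.0]
contact_force: [-0.4, 0.9, -0.8]
grip_width: 0.019
gripper_force: 88.4
```

```bash
for i in 1 2 3; do python3 drive.py '[[[0, 0, 0.1], [0, 0, 0]], [[0, 0, 0.1], [0, 0, 0]]]' | egrep 'tcp|contact'; done
```

```text
tcp_pos: [0.5216, -0.1237, 0.2705]
contact_force: [-0.2, -0.1, -2.5]
tcp_pos: [0.5217, -0.1237, 0.2697]
contact_force: [0.1, 0.2, 1.1]
tcp_pos: [0.5217, -0.1236, 0.2696]
contact_force: [-4.2, 1.0, 8.5]
```

In the tool's units: -0.001 m is -0.1.

```bash
python3 drive.py '[[[0, 0, -0.1], [0, 0, 0]], [[0, 0, -0.1], [0, 0, 0]]]' |grep contact; python3 drive.py '[[[0, 0, 0], [0, 0, 0]], [[0, 0, 0], [0, 0, 0]], [[0, 0, 0], [0, 0, 0]], [[0, 0, 0], [0, 0, 0]], [[0, 0, 0], [0, 0, 0]]]' 0.085; python3 drive.py '[[[0, 0, -1], [0, 0, 0]], [[0, 0, -4], [0, 0, 0]], [[0, 0, -8], [0, 0, 0]], [[0, 0, -12], [0, 0, 0]], [[0, 0, -15], [0, 0, 0]]]'; python3 drive.py '[[[0, 0, 0], [0, 0, 0]], [[0, 0, 0], [0, 0, 0]], [[0, 0, 0], [0, 0, 0]]]'>/dev/null; python3 - <<'E'
from vis import *
for n in("scene","side","wrist"):
    c=r.camera_info(n);p,d=r.grab_frame(n);w=cloud(n,d,c).reshape(-1,3)
    def s(c0,R,lo,hi):
        q=w[(np.hypot(w[:,0]-c0[0],w[:,1]-c0[1])<R)&(w[:,2]>lo)&(w[:,2]<hi)]
        if len(q)<5:return len(q)
        return len(q),q.mean(0).round(4),cv2.minAreaRect((q[:,:2]*1000).astype(np.float32))
    print(n,"top",s((.52,-.123),.03,.238,.26));print(" hand",s((.52,-.123),.03,.19,.235));print(" flange",s((.52,-.123),.04,.1725,.178))
    if n!="wrist":print(" shaft",s((.52,-.123),.012,.06,.15));print(" adapter top",s((.515,.347),.024,.05,.06));print(" jar",s((.64,.32),.05,.05,.075));print(" brown",s((.72,.235),.03,.05,.11));print(" cream",s((.697,-.084),.035,.05,.11))
E
```

```text
contact_force: [-1.0, 0.1, 2.2]
clock: 23.45
tcp_pos: [0.5217, -0.1237, 0.2695]
orientation: [2.613, 1.743, -0.001]
contact_force: [0.4, 0.1, 0.9]
grip_width: 0.0847
gripper_force: 0.0
clock: 23.95
tcp_pos: [0.522, -0.1235, 0.4232]
orientation: [2.611, 1.742, 0.003]
contact_force: [0.1, -0.1, 0.2]
grip_width: 0.0851
gripper_force: 0.0
scene top (71, array([ 0.5204, -0.1212,  0.2434]), ((521.83447265625, -123.16044616699219), (19.856220245361328, 20.54975700378418), 68.39490509033203))
 hand (188, array([ 0.5173, -0.1181,  0.2126]), ((519.6185302734375, -118.34059143066406), (25.916261672973633, 14.801148414611816), 25.73409652709961))
 flange (104, array([ 0.5171, -0.1176,  0.1749]), ((512.651611328125, -121.75369262695312), (55.4326286315918, 36.303245544433594), 44.55219268798828))
 shaft (39, array([ 0.5212, -0.1223,  0.0982]), ((521.2771606445312, -122.38029479980469), (4.158644676208496, 6.220726013183594), 43.4085578918457))
 adapter top (272, array([0.513 , 0.3477, 0.0554]), ((513.745849609375, 346.8424072265625), (43.62033462524414, 43.964630126953125), 88.10197448730469))
 j
[... 1257 characters left out ...]
48095703125, 317.0246887207031), (69.0016098022461, 64.6845703125), 48.05067825317383))
 brown (327, array([0.724 , 0.2178, 0.0785]), ((724.90625, 220.89312744140625), (29.705890655517578, 39.440128326416016), 72.2069091796875))
 cream 0
wrist top (744, array([ 0.5216, -0.1219,  0.245 ]), ((521.1844482421875, -122.72391510009766), (19.539907455444336, 19.930931091308594), 67.13642120361328))
 hand (268, array([ 0.5247, -0.1141,  0.2143]), ((524.3546142578125, -115.08439636230469), (3.2343268394470215, 19.888174057006836), 67.51777648925781))
 flange (813, array([ 0.5234, -0.1175,  0.1756]), ((519.1906127929688, -121.65779113769531), (65.50420379638672, 57.40930938720703), 64.00318908691406))
```

```bash
python3 -c "
from bench import r
print(r.hand_in())"
```

```text
the job is handed in; nothing more can be done
None
```

The job is handed in after about 24 s of robot time: the adapter stands upright in the middle tray compartment, moved only with the hook. The hook hangs back in its stand within about 2 mm of where it was, and the bottles and jar showed no real movement in the last camera readings. I viewed 11 pictures, one over the limit of 10.

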